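# Slide a plaster sample under the hold-down spring of a carving jig

### The job

Load the plaster tile with the raised bead into the carving jig: with the fingertips press the tile's bare near end down hard against the sprung bed and, keeping it pressed, push it along the channel under the steel bridge and the leaf spring until it meets the end stop, then let go so that the bed lifts it against the bridge and it stays held. Do not pick the tile up or tip it out of the channel, and leave the cups, the spare tile and the spatula beside the jig where they are.

Things in the scene. Friction and masses are not known exactly. Their poses are not given: they have to be found in the camera images.
- jig: Wooden carving jig fixed to the bench, 295 long (x) x 125 wide, 42 mm high to the tops of its side rails. Origin: on the bench under mid-channel; x = loading direction along the channel (away from the robot, within 0.4 rad), z up. Rails' inner faces at y = +-42 mm, rails from x = -157 to +132 mm; the channel's floor is the sprung bed.
- bed (a joint): Sprung aluminium floor of the channel, in m: 0 = up (floor 34 mm above the bench), 0.014 = fully down on a rigid limit (20 mm). Moves straight down without tilting, springs back. With the tile on it, it begins to give at about 4 to 6 N of push from above and is fully down at about 12 to 14 N. It reads about 0.006 with the tile held under the bridge.
- leaf (a joint): Steel leaf spring, 44 mm wide, hinged behind the bridge and sloping down away from it towards the end stop; its tip, 9 mm short of the stop, rubs on the tile's top with 2 to 3 N. In rad: 0 = nothing under it, about 0.05 to 0.15 with the pressed-down tile under it, about 0.24 with the tile held up against the bridge.
- tile: The tile to load: white plaster, 140 long (x) x 80 wide x 14 mm thick, 0.13 to 0.25 kg, loose on the sprung bed in the channel, its front 15 to 45 mm short of the bridge. Origin: centre of its underside; x towards its front, z up. A raised bead (12 mm wide, 10 mm high) crosses its top from x = -22 to -10 mm; fingertips can push on its near face. Home, the origin is at x = +35 mm in the jig.
- tile_press (a point): Point on the tile's top, in the middle of the bare flat near end (x = -70 to -22 mm on the tile): 42 mm behind the tile's centre, 20 mm behind the bead's near face. It is 48 mm above the bench with the bed up (6 mm too high for the tile to pass under the bridge) and 34 mm with the bed fully down (8 mm clear); anything between 35 and 40 mm passes.
- tile_front (a point): Middle of the tile's front end face, half-way up the thickness (7 mm above its underside). It meets jig_stop when the tile is home.
- jig_stop (a point): Point on the middle of the end stop's face (across the channel at x = +105 mm in the jig), 34 mm above the bench; its axes are the jig's.
- jig_bridge (a point): Middle of the lower near edge of the steel bridge bar that spans the channel from x = +40 to +56 mm in the jig, underside 42 mm and top 52 mm above the bench (bolt heads at its ends, 56 mm); its axes are the jig's. When the tile is home the bead is still 15 mm short of the bridge.
- spare: Bystander: plain flat plaster tile without a bead, 100 x 60 x 12 mm, lying on the bench beside the jig. Origin: centre of its underside.
- cup: Bystander: terracotta cup, 64 mm across, 70 mm high, standing beside the jig. Origin: centre of its underside.
- beaker: Bystander: white ceramic cup, 60 mm across, 60 mm high, standing beside the jig. Origin: centre of its underside.
- spatula: Bystander: spatula 180 mm long lying on the bench beside the jig. Origin: below its middle.
Mind the look-alikes: they are no part of the job. Leave any pink look-alike of the tile alone.

How it is judged:
On the way, in this order (a step that is already met when the one before it is completed fails the run):
1. the tile is pressed down on the sprung bed while its front edge is still short of the bridge (value of joint bed above 0.005 m and x of tile_front in the frame of jig_bridge below 0 m), for 0.05 s.
2. the tile has slid under the bridge and the leaf spring to the end stop (x of tile_front in the frame of jig_stop between -0.004 and 0.004 m and y of tile_front in the frame of jig_stop between -0.006 and 0.006 m and angle between tile's own z axis and vertical below 0.05 rad and value of joint leaf above 0.03 rad), for 0.1 s.
At the end, for the whole second after the job is handed in: The tile lies flat in the channel, its front within 4 mm of the end stop (centred within 6 mm), let go and at rest, lifted against the bridge (bed 0.0045 to 0.0078 m) with the leaf spring on its top (leaf over 0.15 rad); cups, spare tile and spatula moved less than 30 mm (x of tile_front in the frame of jig_stop between -0.004 and 0.004 m and y of tile_front in the frame of jig_stop between -0.006 and 0.006 m and angle between tile's own z axis and vertical below 0.05 rad and value of joint bed between 0.0045 and 0.0078 m and value of joint leaf above 0.15 rad and linear speed of tile below 0.01 m/s and distance of each of spare, cup, beaker, spatula from where it was at the start of the episode below 0.03 m); the robot touches nothing.
It fails at once if the tile is lifted off the bed or carried (its underside more than 12 mm above the raised bed) (z of tile in the frame of jig above 0.046 m).
It fails at once if the tile is tipped by more than 0.25 rad (angle between tile's own z axis and vertical above 0.25 rad).
It fails at once if a cup, the spare tile or the spatula is moved by more than 30 mm (distance of any of spare, cup, beaker, spatula from where it was at the start of the episode above 0.03 m).
It also fails if it takes over 38 s, if anything falls off the work surface, if the arm or the gripper's body presses on something with over 40 N, if the wrist force passes 120 N, or if a joint passes its speed limit or range.

### The arm

A 7-joint arm with a two-finger parallel gripper is mounted at the origin on the work surface. World frame = base frame: x ahead of the robot, y to its left, z up, the work surface at z = 0. Lengths are in m, angles in rad, forces in N, time in s.
With the tool pointing down it reaches from about 0.4 to 0.875 m from the base axis. Payload 19.3 kg.
Tool frame: the origin (TCP) lies midway between the tips of the shut fingers; the grasp point (between the pads) lies env.grip_depth behind it (env.grip_depth is the distance from the TCP to the grasp point, in m); z points along the fingers, y is the line along which they close (so a half turn about z gives the same grasp; the last joint's range is limited). The gripper opens to 85 mm and grips with 20 to 120 N. Pads are 22 mm wide; open, the fingers measure 114 mm over their backs; the gripper's body (76 mm by 85 mm) begins 54 mm behind the grasp point. The pads swing forward as they close: fully open they stand 13 mm farther back than shut.
Start: joints at [-1.187, 0.521, -0.036, 1.599, 0.021, 1.021, -0.113], TCP at [0.274, 0.562, 0.231] pointing down, gripper open.
Joint ranges: [-2.91, 2.91], [-0.3, 2.13], [-1.5, 1.42], [0.17, 2.43], [-1.26, 4.41], [0.16, 1.93], [-2.52, 2.52]. Speed limits (rad/s): [1.89, 1.89, 2.39, 2.39, 3.01, 3.01, 3.01].

### API

Orientations are given as a rotation vector (axis times angle).
In Python, from cell import env gives the robot as it stands.
- The arm moves only by the tool send_rows, never from a script. Its argument "steps" is text: rows parted by semicolons, each of 5 numbers parted by spaces: the gripper command: -1 is fully open, 1 is shut, values between are in proportion, then the shift along the world's x, y, z scaled (see below), then the turn about the world's z scaled (see below). A call has 1 to 20 rows; each row is the pose to reach, as a shift and turn from the pose commanded when the call began, turning the shorter way round; what a row does not reach only later rows make up. The controller multiplies each number of a shift by 0.5 m and each number of a turn by 180 degrees. A row lasts 1/8 s, in which the tool goes at most 62.5 mm and 10.7 degrees, less where a joint would pass 70% of its speed; a pose out of reach is approached as far as the arm can. A call with a number of a shift or a turn outside -1 to 1 is refused whole. A call with a gripper value outside its range is refused whole. The fingers move at their own pace and stop on an object; "force" is the grip in N (left out, the last holds). Time passes only in rows, so rows that repeat a pose let the fingers close. It gives the time, the measured TCP pose, the force, the opening and the grip force at its end, in the units of the state.
- env.sense(): the state, without advancing time (a new reading comes with each control period).
- env.get_image(name): name is "side" or "top"; returns a dict with "color" (384x512x3 uint8, red, green, blue), "depth" (384x512 float32, m along the optical axis (not along the pixel's ray), 0 where there is no reading), "K" (3x3 intrinsics, pixels), "pose" (4x4, takes a point from camera to world coordinates). Camera axes: x right, y up, looking along -z (the intrinsics and any distortion apply to the point x, -y, -z); pixel columns grow to the right and rows downward; lengths in m; the calibration is good to about 2 mm. A picture is of the moment at which its call begins.
- env.sign_off(): hands the job in; it is judged then, once.
The state is a dict: "t": time; "qpos": joint angles; "qd": joint speeds; "joint_efforts": joint torques, N m; "eef_pos": TCP position; "tcp_rot": TCP orientation; "wrist_force": force on the tool from outside, world axes, zero at the start; "torque": the same for the moment, N m; "gripper_width": opening from 0.0 (shut) to 1.0 (fully open); "gripper_force": force on a finger pad.
Only numpy, scipy, OpenCV 4.12 (cv2) and the standard library are available. Lean on these libraries where they do the work, as an engineer would, in place of code of your own. Each camera call takes 0.05 s, during which the arm holds its last target. There are 200 camera calls.

## Working session

There is one attempt and no reset: what is moved stays moved. The work goes in short steps, Python scripts to look and compute and a tool call to move; the robot and the scene stay as the last step left them, time stands still between calls to the robot, and variables do not carry over. Pictures are saved under pics/ and viewed, at most 10 in all, crops included, and the job is handed in when it is done.

Besides the shell and the picture viewer there is one more tool, called after "Emit:" as name(argument=value, ...) on one line, values as JSON. send_rows: Moves the arm, as the interface text tells. Shifts and turns lie within -1 to 1; 1 stands for 0.5 m of shift or 180 degrees of turn. Its arguments: {"type":"object","properties":{"steps":{"type":"string"},"force":{"type":"number"}},"required":["steps"]}

```bash
mkdir -p pics
cat > h.py <<'E'
import numpy as np, cv2
from cell import env
def cloud(im):
    d=im["depth"];K=im["K"];T=im["pose"];v,u=np.mgrid[:d.shape[0],:d.shape[1]]
    P=np.stack([(u-K[0,2])/K[0,0]*d,-(v-K[1,2])/K[1,1]*d,-d],-1)
    W=P@T[:3,:3].T+T[:3,3]; W[d==0]=np.nan
    return W
def save(im,n,box=None,s=1):
    c=im["color"][:,:,::-1]
    if box: c=c[box[1]:box[3],box[0]:box[2]]
    cv2.imwrite(n,cv2.resize(c,None,fx=s,fy=s,interpolation=cv2.INTER_CUBIC))
E
python3 - <<'E'
from h import *
a=env.get_image("top");b=env.get_image("side")
np.savez("a.npz",**a);np.savez("b.npz",**b)
save(a,"pics/top.png",None,1.5);save(b,"pics/side.png",None,1.5)
print(env.sense(),env.grip_depth, a["pose"],b["pose"],a["K"])
E
```

```text
{'t': 0.1, 'qpos': array([-1.1871963 ,  0.52194167, -0.03632844,  1.59992464,  0.02119846,
        1.0210838 , -0.11279842]), 'qd': array([-0.00148077, -0.00250396,  0.00188919, -0.00142551,  0.0002569 ,
       -0.00035707,  0.00010111]), 'joint_efforts': array([ 4.81984709e-03, -9.28486776e+01,  1.98485881e+00, -3.70521462e+01,
        1.82282279e-02,  5.55208273e-03, -6.10305415e-05]), 'eef_pos': array([0.27389376, 0.56147376, 0.23080065]), 'tcp_rot': array([-7.06706670e-01, -3.06091376e+00,  1.50810555e-03]), 'wrist_force': array([ 0.49421383, -0.60705785, -0.45278574]), 'torque': array([ 0.00905605, -0.01209948,  0.00933323]), 'gripper_force': 0.0, 'gripper_width': 1.002205876888297} 0.0187 [[ 0.00822009  0.99592841 -0.08977211  0.42863493]
 [-0.99996391  0.00799409 -0.00287678 -0.04703247]
 [-0.00214743  0.08979251  0.99595818  1.21766165]
 [ 0.          0.          0.          1.        ]] [[ 0.68460866  0.54715388 -0.48159486  0.06092033]
 [-0.72890948  0.51516302 -0.45088583 -0.47830996]
 [ 0.00139594  0.65971941  0.75151072  0.80310013]
 [ 0.          0.          0.          1.        ]] [[412.48772325   0.         252.80017663]
 [  0.         412.48772325 191.8854107 ]
 [  0.           0.           1.        ]]
```

View pics/top.png

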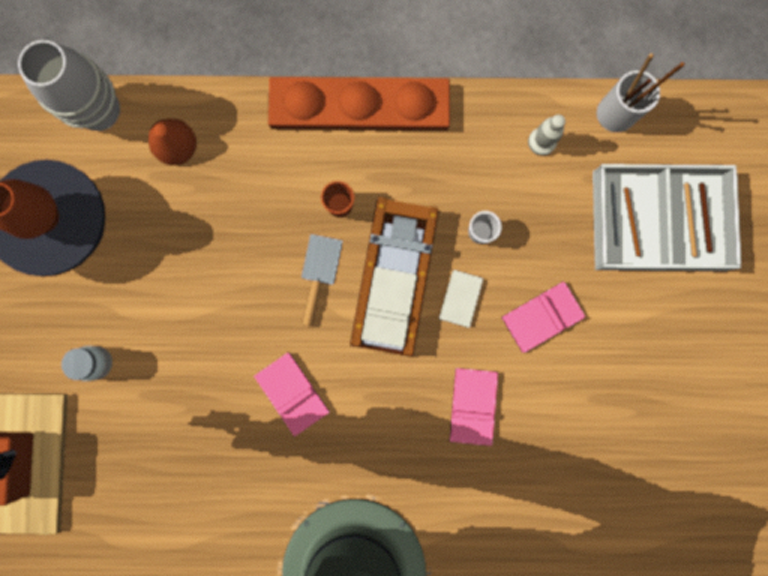

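View pics/side.png

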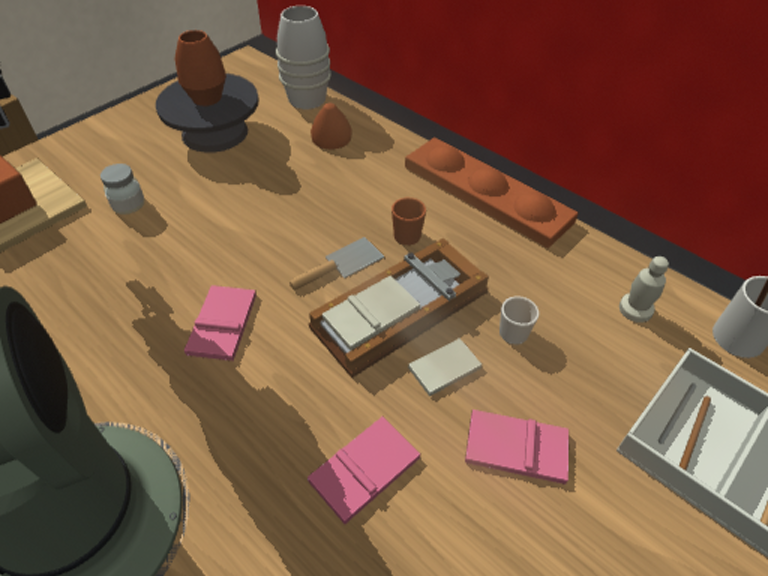

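Run:
```python
from h import *
im=dict(np.load("a.npz"));W=cloud(im)
save(im,"pics/crop.png",(225,125,335,245),5)
c=im["color"].astype(int);hsv=cv2.cvtColor(im["color"],cv2.COLOR_RGB2HSV)
box=np.zeros(c.shape[:2],bool);box[125:242,228:298]=1
z=W[...,2]
top=box&(z>.030)&(z<.062)
br=top&(hsv[...,1]>110)
m=np.float32(W[br][:,:2]);r=cv2.minAreaRect(m);print("jig",r,br.sum(),np.nanmedian(z[br]))
wh=box&(z>.040)&(z<.065)&(hsv[...,1]<70)&(hsv[...,2]>170)&(hsv[...,0]<60)
n,l,s,ce=cv2.connectedComponentsWithStats(wh.astype(np.uint8));k=1+s[1:,4].argmax()
w=l==k;r=cv2.minAreaRect(np.float32(W[w][:,:2]));print("tile",r,w.sum(),s[k],np.nanmedian(z[w]),np.nanmax(z[w]))
for v in range(128,240,6): print(v,[(round(z[v,u]*1000)) for u in range(232,296,4)])
```

```text
jig ((0.568942666053772, -0.03728801757097244), (0.1885913610458374, 0.29280468821525574), 80.07353210449219) 1407 0.04293093513834467
tile ((0.5004558563232422, -0.06104027479887009), (0.07892882078886032, 0.13979178667068481), 79.72699737548828) 1363 [ 241  178   36   53 1363] 0.049149007049184235 0.06490361832142799
128 [39, 1, -1, 1, 1, -1, -4, 5, 5, 3, 0, 5, 3, 1, 4, -2]
134 [9, -2, 1, 1, -1, 41, 47, 38, 45, 46, 3, 5, 2, 4, -1, -1]
140 [39, 0, 5, 6, 1, 45, 43, 41, 48, 41, 39, 43, 42, 44, 43, 1]
146 [0, -4, 1, -3, 9, 43, 13, 11, 34, 34, 36, 37, 28, 41, 46, 3]
152 [0, 2, 1, -1, 44, 40, 35, 36, 40, 42, 42, 37, 11, 41, 40, -3]
158 [0, 3, 1, 1, 56, 54, 58, 48, 48, 48, 44, 36, 36, 41, 10, 3]
164 [-2, 3, 3, 0, 39, 16, 35, 36, 49, 54, 58, 57, 54, 54, 0, 1]
170 [3, -2, -1, 11, 39, 37, 34, 36, 35, 40, 34, 33, 43, 40, -1, 0]
176 [2, 2, 4, 40, 43, 31, 34, 36, 34, 39, 33, 29, 45, 44, -2, -2]
182 [-1, 3, -1, 43, 33, 45, 52, 51, 48, 49, 46, 38, 45, 11, 3, 3]
188 [-1, 3, 1, 42, 50, 48, 48, 49, 48, 48, 48, 14, 41, -2, 0, 1]
194 [-2, 3, 45, 45, 49, 49, 49, 47, 47, 52, 47, 43, 41, 2, 0, -2]
200 [-1, 3, 45, 43, 53, 47, 48, 47, 50, 50, 48, 40, 44, 3, 0, 4]
206 [-1, 1, 39, 44, 60, 57, 45, 52, 45, 49, 48, 44, 17, -1, 4, 4]
212 [3, 12, 44, 49, 51, 52, 51, 49, 59, 59, 17, 43, 0, -1, 1, 0]
218 [2, 36, 43, 47, 49, 45, 47, 51, 50, 48, 41, 46, 4, 2, 0, 2]
224 [-1, 45, 41, 47, 45, 50, 48, 49, 51, 48, 42, 45, 1, 5, 1, 0]
230 [2, 12, 18, 14, 13, 10, 33, 42, 33, 47, 41, -1, 6, -1, 1, 1]Traceback (most recent call last):
  File "<stdin>", line 13, in <module>
ValueError: cannot convert float NaN to integer
```

View pics/crop.png

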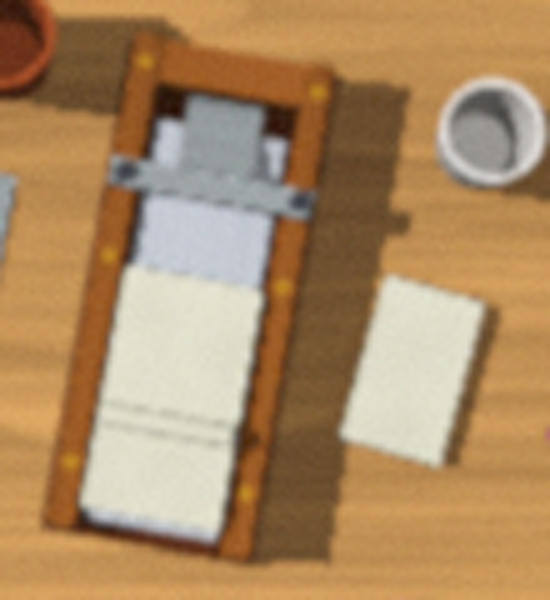

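The white beaded tile sits in the jig, at crop (170,400), with its bead at crop (165,420). It is the only white tile with a bead: the one at crop (415,370) is the plain spare, and the three pink ones are look-alikes. Next I'll fit the jig axis and work out the targets.

Run:
```python
from h import *
im=dict(np.load("a.npz"));W=cloud(im);hsv=cv2.cvtColor(im["color"],cv2.COLOR_RGB2HSV)
box=np.zeros(W.shape[:2],bool);box[125:242,228:298]=1
z=W[...,2];a=np.radians(-10.2);R=np.array([[np.cos(a),np.sin(a)],[-np.sin(a),np.cos(a)]])
C=np.array([.5005,-.0610])
L=(W[...,:2]-C)@R.T   # tile-aligned coords
br=box&(z>.035)&(z<.05)&(hsv[...,1]>110)&(abs(L[...,0])<.2)&(abs(L[...,1])<.075)
for s in(1,-1):
    p=L[br&(L[...,1]*s>.038)&(L[...,0]<.08)];print("rail",np.polyfit(p[:,0],p[:,1],1),len(p))
x=L[br][:,0];print("rail x",np.percentile(x,[.3,1,99,99.7]))
b=box&(z>.045)&(L[...,0]>.075);print("bridge",np.percentile(L[b][:,0],[2,50,98]))
t=box&(hsv[...,1]<70)&(hsv[...,0]<60)&(z>.04)&(abs(L[...,0])<.09)&(abs(L[...,1])<.04)&(hsv[...,2]>170)
print("tile",np.percentile(L[t][:,0],[.5,99.5]),np.percentile(L[t][:,1],[.5,99.5]))
e=t&(z>.055);print("bead",np.percentile(L[e][:,0],[5,50,95]))
for d in(-.042,-.036): print(C+R.T@[d,0])
```

```text
rail [0.00489763 0.05021327] 341
rail [ 0.00725804 -0.05106039] 324
rail x [-0.08227839 -0.08009599  0.19914064  0.19952975]
bridge [0.08848393 0.1276216  0.20291845]
tile [-0.06926898  0.06894924] [-0.03909018  0.03891455]
bead [-0.02150832 -0.01620674 -0.01072972]
[ 0.45916378 -0.05356244]
[ 0.46506896 -0.05462495]
```

Emit:
send_rows(steps="1 0.1 -0.3 0 0.04; 1 0.2 -0.6 0 0.087; 1 0.3 -1 0 0.087; 1 0.3 -1 0 0.087; 1 0.3 -1 0 0.087; 1 0.3 -1 0 0.087; 1 0.3 -1 0 0.087; 1 0.3 -1 0 0.087; 1 0.3 -1 0 0.087; 1 0.3 -1 0 0.087; 1 0.3 -1 0 0.087; 1 0.3 -1 0 0.087")

```text
t: 1.6
eef_pos: [0.4238, 0.0627, 0.2312]
tcp_rot: [-0.281, -3.129, -0.0]
wrist_force: [-0.4, -0.5, 0.5]
gripper_width: 0.003
gripper_force: 0.0
```

Emit:
send_rows(steps="1 0.04 -0.12 0 0.002; 1 0.079 -0.233 -0.1 0.002; 1 0.079 -0.233 -0.2 0.002; 1 0.079 -0.233 -0.3 0.002; 1 0.079 -0.233 -0.35 0.002; 1 0.079 -0.233 -0.35 0.002; 1 0.079 -0.233 -0.35 0.002")

```text
t: 2.48
eef_pos: [0.464, -0.0544, 0.0573]
tcp_rot: [0.272, 3.129, 0.0]
wrist_force: [-0.4, 0.7, 0.4]
gripper_width: -0.002
gripper_force: 0.0
```

Run:
```python
from h import *
a=env.get_image("side");save(a,"pics/s2.png",(190,150,340,260),5)
print(env.sense())
```

```text
{'t': 2.525, 'qpos': array([-0.08582361,  0.57364893,  0.09916952,  2.14033326, -0.12907002,
        0.43121201,  1.51187934]), 'qd': array([ 0.00124639, -0.00641483, -0.00037067,  0.00129465, -0.00207127,
       -0.00504366,  0.00179119]), 'joint_efforts': array([ 2.66483473e-02, -7.60593653e+01,  4.82124433e+00, -1.77997237e+01,
        8.76858569e-03,  1.36605027e-02, -8.41170870e-03]), 'eef_pos': array([ 0.46427753, -0.05446749,  0.05749315]), 'tcp_rot': array([2.72412421e-01, 3.12796439e+00, 3.57104011e-04]), 'wrist_force': array([-0.71906673, -0.64292746,  0.02517029]), 'torque': array([ 0.0100307 ,  0.05451023, -0.0027234 ]), 'gripper_force': 0.0, 'gripper_width': -0.0003212241512178943}
```

View pics/s2.png

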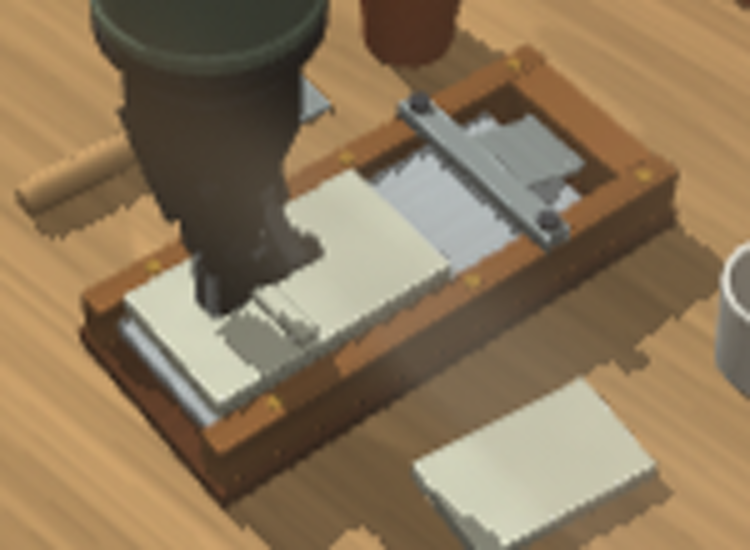

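The picture shows the shut fingertips at about (230,300), just above the tile's bare near end and behind the bead at (290,320). The bridge is well ahead, at (480,170). Now pressing down.

Emit:
send_rows(steps="1 0 0 -0.014 0; 1 0 0 -0.024 0; 1 0 0 -0.032 0; 1 0 0 -0.04 0; 1 0 0 -0.044 0; 1 0 0 -0.044 0; 1 0 0 -0.044 0; 1 0 0 -0.044 0")

```text
t: 3.52
eef_pos: [0.4641, -0.0546, 0.0347]
tcp_rot: [0.273, 3.128, 0.0]
wrist_force: [-0.3, 2.3, 11.8]
gripper_width: 0.004
gripper_force: 6.1
```

Emit:
send_rows(steps="1 0.012 -0.002 0 0; 1 0.024 -0.004 0 0; 1 0.036 -0.006 0 0; 1 0.048 -0.008 0 0; 1 0.06 -0.01 0 0; 1 0.072 -0.0125 0 0; 1 0.084 -0.0145 0 0; 1 0.096 -0.0165 0 0; 1 0.108 -0.019 0 0; 1 0.108 -0.019 0 0")

```text
t: 4.78
eef_pos: [0.5172, -0.0643, 0.0344]
tcp_rot: [-0.273, -3.129, -0.0]
wrist_force: [-4.5, 1.1, 13.0]
gripper_width: 0.002
gripper_force: 6.3
```

Run:
```python
from h import *
a=env.get_image("side");save(a,"pics/s3.png",(190,150,340,260),5)
```

```text
(no output)
```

View pics/s3.png

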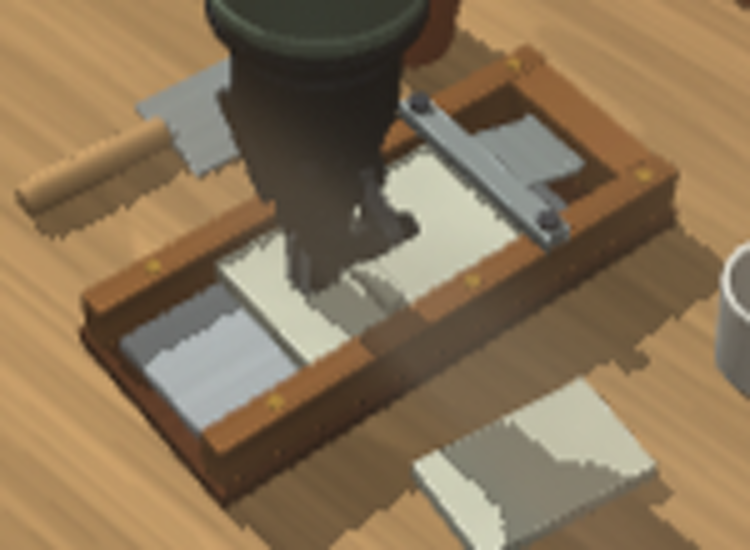

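The tile's front has slid under the bridge at about (510,240), and the tile is still flat. I'll keep pushing and watch for the stop.

Emit:
send_rows(steps="1 0.012 -0.002 0 0; 1 0.024 -0.004 0 0; 1 0.036 -0.006 0 0; 1 0.048 -0.008 0 0; 1 0.06 -0.0105 0 0; 1 0.068 -0.012 0 0; 1 0.074 -0.013 0 0; 1 0.074 -0.013 0 0")

```text
t: 5.82
eef_pos: [0.5537, -0.0707, 0.0343]
tcp_rot: [-0.273, -3.128, -0.0]
wrist_force: [-6.3, 0.9, 12.0]
gripper_width: 0.001
gripper_force: 6.8
```

Emit:
send_rows(steps="1 0.004 -0.0007 0 0; 1 0.008 -0.0014 0 0; 1 0.012 -0.002 0 0; 1 0.016 -0.003 0 0; 1 0.016 -0.003 0 0")

```text
t: 6.45
eef_pos: [0.5615, -0.0721, 0.0343]
tcp_rot: [-0.273, -3.128, -0.0]
wrist_force: [-7.8, 1.4, 10.9]
gripper_width: 0.001
gripper_force: 6.3
```

Run:
```python
from h import *
a=env.get_image("side");save(a,"pics/s4.png",(200,150,350,260),5)
```

```text
(no output)
```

View pics/s4.png

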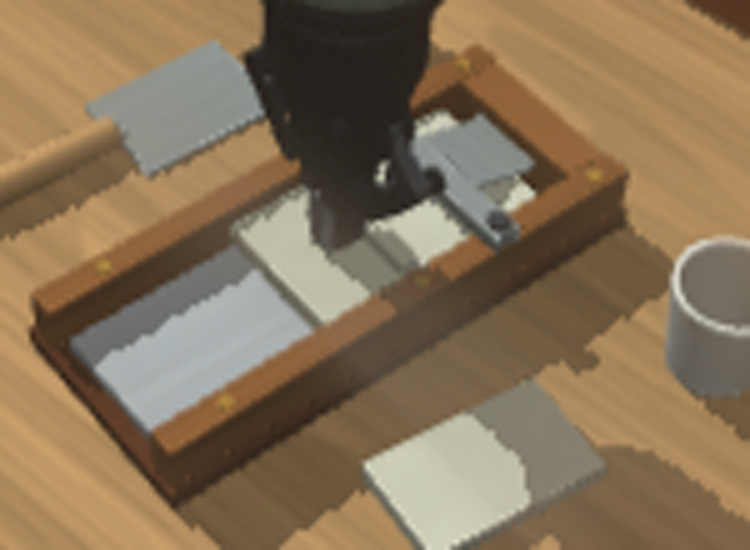

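The front is past the leaf tip, at about (520,185), with a small gap left to the stop. Continuing in small steps.

Emit:
send_rows(steps="1 0.004 -0.0007 0 0; 1 0.008 -0.0014 0 0; 1 0.01 -0.0017 0 0; 1 0.01 -0.0017 0 0")

```text
t: 7.0
eef_pos: [0.5661, -0.073, 0.0341]
tcp_rot: [-0.273, -3.127, -0.0]
wrist_force: [-9.1, 1.0, 11.8]
gripper_width: -0.0
gripper_force: 7.1
```

Emit:
send_rows(steps="1 0.003 -0.0005 0 0; 1 0.006 -0.001 0 0; 1 0.006 -0.001 0 0")

```text
t: 7.38
eef_pos: [0.5692, -0.0735, 0.0341]
tcp_rot: [-0.273, -3.127, -0.0]
wrist_force: [-8.6, 1.2, 10.8]
gripper_width: -0.001
gripper_force: 7.0
```

Emit:
send_rows(steps="1 0.003 -0.0005 0 0; 1 0.006 -0.001 0 0; 1 0.006 -0.001 0 0")

```text
t: 7.75
eef_pos: [0.5722, -0.074, 0.0342]
tcp_rot: [-0.273, -3.127, -0.0]
wrist_force: [-9.0, 1.4, 11.3]
gripper_width: 0.0
gripper_force: 7.0
```

Emit:
send_rows(steps="1 0.003 -0.0005 0 0; 1 0.006 -0.001 0 0; 1 0.006 -0.001 0 0")

```text
t: 8.12
eef_pos: [0.5753, -0.0745, 0.0342]
tcp_rot: [-0.273, -3.127, -0.0]
wrist_force: [-8.3, 0.8, 10.7]
gripper_width: 0.003
gripper_force: 7.0
```

Run:
```python
from h import *
a=env.get_image("side");save(a,"pics/s5.png",(250,140,350,215),7)
```

```text
(no output)
```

View pics/s5.png

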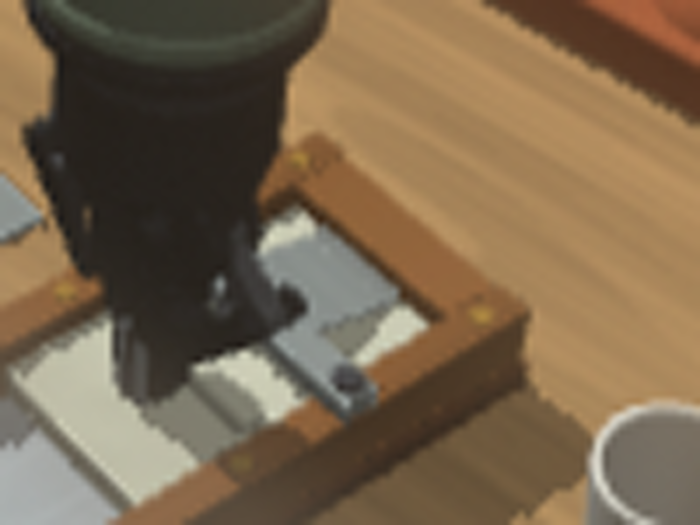

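Only a thin dark gap remains at the stop, at about (430,310). I'll push until the force jumps.

Emit:
send_rows(steps="1 0.003 -0.0005 0 0; 1 0.006 -0.001 0 0; 1 0.006 -0.001 0 0")

```text
t: 8.55
eef_pos: [0.5765, -0.0747, 0.034]
tcp_rot: [-0.273, -3.124, -0.001]
wrist_force: [-19.5, 3.3, 21.0]
gripper_width: -0.0
gripper_force: 13.7
```

Emit:
send_rows(steps="1 0.002 -0.0003 0 0; 1 0.004 -0.0007 0 0; 1 0.004 -0.0007 0 0")

```text
t: 8.93
eef_pos: [0.5766, -0.0747, 0.034]
tcp_rot: [-0.273, -3.12, -0.001]
wrist_force: [-31.5, 6.0, 32.5]
gripper_width: 0.0
gripper_force: 20.3
```

The tile is against the stop: the push jumped to 31 N with no further travel. Easing the push, then lifting straight up.

Emit:
send_rows(steps="1 -0.002 0.0003 0 0; 1 -0.004 0.0007 0 0; 1 -0.005 0.001 0.004 0; 1 -0.005 0.001 0.008 0; 1 -0.005 0.001 0.012 0; 1 -0.005 0.001 0.016 0; 1 -0.006 0.001 0.02 0; 1 -0.006 0.001 0.02 0")

```text
t: 9.93
eef_pos: [0.5771, -0.075, 0.0437]
tcp_rot: [-0.273, -3.127, 0.0]
wrist_force: [-6.8, -1.1, -0.4]
gripper_width: -0.0
gripper_force: 3.2
```

Emit:
send_rows(steps="1 -0.004 0.0007 0.002 0; 1 -0.008 0.0014 0.004 0; 1 -0.01 0.0017 0.02 0; 1 -0.01 0.002 0.1 0; 1 -0.05 0.01 0.2 0; 1 -0.15 0.01 0.3 0; 1 -0.15 0.2 0.35 0; 1 -0.15 0.4 0.35 0; 1 -0.15 0.5 0.35 0; 1 -0.15 0.5 0.35 0; 1 -0.15 0.5 0.35 0")

```text
t: 11.3
eef_pos: [0.5028, 0.1801, 0.2199]
tcp_rot: [0.263, 3.13, 0.003]
wrist_force: [-0.4, -1.1, 0.9]
gripper_width: 0.0
gripper_force: 0.0
```

Run:
```python
from h import *
a=env.get_image("side");save(a,"pics/s6.png",(200,130,350,242),5)
t=env.get_image("top");W=cloud(t);d=cv2.cvtColor(t["color"],cv2.COLOR_RGB2HSV)
z=W[...,2];al=np.radians(-9.9);L=(W[...,:2]-[.5005,-.061])@np.array([[np.cos(al),-np.sin(al)],[np.sin(al),np.cos(al)]])
m=(L[...,0]>.03)&(L[...,0]<.09)&(abs(L[...,1])<.035)
w=m&(d[...,1]<70)&(d[...,2]>150)&(z<.05);print("tile top z",np.nanmedian(z[w]));print(env.sense()["wrist_force"])
```

```text
tile top z 0.04255023178690176
[ 0.66708983 -1.05802146  0.98058592]
```

View pics/s6.png

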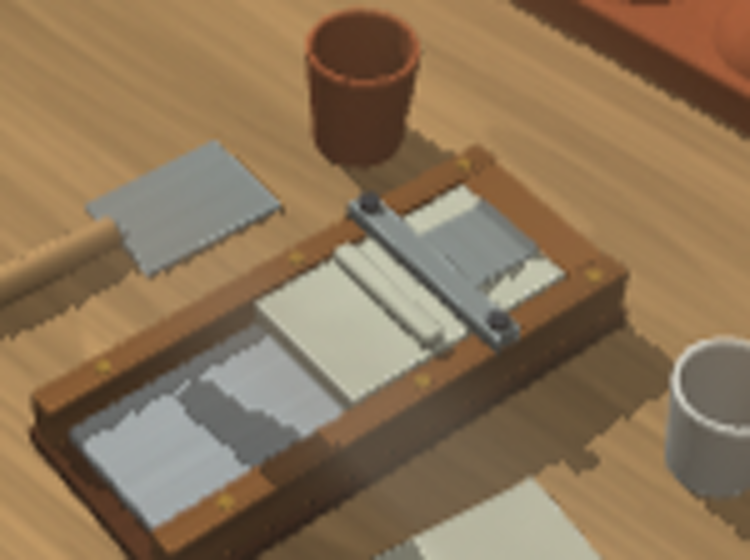

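The tile is home: its front is at the stop at (560,270), its bead at (390,295) is just short of the bridge, and its top is 42.5 mm above the bench. The leaf rests on it, and the cups, spare tile and spatula look undisturbed. Handing in.

```bash
python3 -c "
from cell import env
print(env.sign_off())"
```

```text
the job is handed in; nothing more can be done
None
```

The beaded tile is pushed home against the end stop and lifted against the bridge with the leaf spring on top, and the arm is clear; I handed the job in at about 11 s, and no verdict was returned.

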